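# Fit the extension and socket to the torque wrench

### The job

Make up the torque wrench for a deep-set nut: push the short extension bar onto the wrench's square drive, and the larger socket onto the extension's square end, each until its spring ball clicks in and it sits fully home, upright, and let both go. The drive stands at an odd angle, so bear down lightly and turn the bar until it drops over the square, then push by feel: never more than about 60 N. Leave the smaller socket on its post and the other things where they are.

Things in the scene. Friction and masses are not known exactly. Their poses are not given: they have to be found in the camera images.
- torque_wrench: Steel torque wrench, 246 mm long, held immovably in a black and aluminium bench cradle, square drive up. Origin: on the table below the drive's axis; the handle lies along -x, z up. The head is 41 mm across and 46 mm high; the cradle's caps begin 63 mm from the drive's axis and are 48 mm high.
- drive_seat (a point): Centre of the round face (24 mm across, 48 mm above the table) on which the extension sits when home. The square drive rises from it: 13 x 13 mm, 16 mm high, its top 2.4 mm tapering to 9.8 mm. It belongs to the ratchet and stands at an odd angle about the vertical, 15 to 75 degrees off this frame's axes, which no reading shows; it turns only stiffly (0.3 N m).
- wrench_ball (a joint): Spring ball (6.4 mm) in one side of the wrench's square, 7.2 mm above the seat, standing 2.3 mm out at 0; negative = pressed in (m). A hole turned wrongly stands on the square's top, 13 to 16 mm short of home; turned right it drops to about 9 mm short, where it meets the ball; some 8 to 14 N pushes it over, and the ball clicks out in the last 1 mm, as it meets the seat.
- socket_tray: Black plastic tray, 56 x 190 x 12 mm, fixed to the table, with three square posts in a row along its y axis at y = -60, 0 and 60 mm, each 10.5 x 10.5 mm and 16 mm high above the 12 mm level. The bar and the two sockets stand on them, in any order, and lift off freely. Origin: table level, below the middle post; z up.
- extension_grip (a point): Centre of the round body of the short steel extension bar: 26 mm across, 44 mm high (this point is 22 mm above its underside), with a square drive rising 16 mm more from its top; about 150 g. In its underside is a square hole, 14 x 14 mm and 17 mm deep, sides along this frame's x and y, its mouth countersunk by 1.3 mm, with a groove for the ball in all four sides. Turned up to 0.25 rad on its post.
- extension_seat (a point): Centre of the extension's top face (23 mm across, 44 mm above its underside) on which the socket sits when home. The square rises from it: 13 x 13 mm, 16 mm high, its top 2.4 mm tapering to 9.8 mm, sides along this frame's x and y.
- extension_ball (a joint): Spring ball in the -x side of the extension's square, 7.2 mm above extension_seat; same size, values, travel and force as the wrench's ball.
- large_socket_mid (a point): Centre, half-way up, of the larger steel socket: 54 mm high, 37 mm across from 25 mm above its underside up, 26 mm across its lowest 18 mm, about 180 g. Square hole with ball groove in its underside like the extension's (sides along this frame's x and y), hexagon in its top. Turned up to 0.25 rad on its post.
- small_socket_mid (a point): Centre, half-way up, of the smaller steel socket, 29 mm across its upper part, 44 mm high; it stays on its post.
- seal_block_1: Loose aluminium test block, 44 x 50 x 18 mm, a bystander. Origin: centre of its underside.
- oil_bottle: Loose small oil bottle with a red nozzle, 41 mm across, 125 mm high, a bystander. Origin: centre of its underside.
Mind the look-alikes: they are no part of the job. Leave any blue or orange look-alike of the part that bears extension_grip alone.

How it is judged:
By the outcome, as a careful person would: the job done as asked, in the order asked, and still so for the second after the job is handed in, with the robot touching nothing.
It also fails if it takes over 67 s, if anything falls off the work surface, if the arm or the gripper's body presses on something with over 40 N, if the wrist force passes 120 N, or if a joint passes its speed limit or range.

### The arm

A 6-joint arm with a two-finger parallel gripper is mounted at the origin on a cart in front of the work surface, level with it; the furniture and walls round the work are solid. World frame = base frame: x ahead of the robot, y to its left, z up, the work surface at z = 0. Lengths are in m, angles in degrees, forces in N, time in s.
With the tool pointing down it reaches from about 0.4 to 0.825 m from the base axis. Payload 7 kg.
Tool frame: the origin (TCP) lies at the very end of the fingers, on their centre line; the grasp point (between the pads) lies tcp_to_grasp behind it (tcp_to_grasp is the distance from the TCP to the grasp point, in m); x points along the fingers, y is the direction in which the jaws open and shut, and the axes are right-handed (so a half turn about x gives the same grasp; the last joint's range is limited). The gripper opens to 88 mm and grips with 3 to 60 N. Pads are 19 mm wide; open, the fingers measure 130 mm over their backs; the gripper's body (78 mm by 193 mm) begins 47 mm behind the grasp point.
Start: joints at [-51.159, 20.546, 0.682, 0, -70.136, -16.507], TCP at [0.256, -0.624, 0.227] pointing down, gripper open.
Joint ranges: [-176.03, 176.03], [-82.01, 121.73], [-58.28, 71.71], [-173.87, 95.51], [-174.79, -0.11], [-173.66, 173.66]. Speed limits (degrees/s): [136.94, 136.94, 172.46, 180, 180, 180].

### API

Orientations are given as [roll, pitch, yaw] about the fixed x, y, z axes, in that order (R = Rz(yaw) Ry(pitch) Rx(roll)).
In Python, from plant import * gives the robot as it stands. The module is installed in compiled form; this text tells all that it offers.
- The arm moves only by the shell command python3 -m pendant 'ROWS'. ROWS is JSON, a list of rows, each an object with "claw": the finger opening in mm, from 0 to 87.6; "linear": the shift along the tool's x, y, z in mm, a list of three; "twist": the turn about the tool's x in rad. In form: [{"claw": claw, "linear": [tx, ty, tz], "twist": twist}, ...]. A call has exactly 10 rows; each row shifts and turns the commanded pose from where the row before left it, along the tool's axes as they then stand; what a row does not reach is not made up. A row lasts 1/12 s, in which the tool goes at most 41.7 mm and 7.16 degrees, less where a joint would pass 70% of its speed; a pose out of reach is approached as far as the arm can. A call with a gripper value outside its range is refused whole. The fingers move at their own pace and stop on an object; the grip force is fixed at half the most. Time passes only in rows, so rows that do not move let the fingers close, or fill a call up. It gives the time, the measured TCP pose, the force and the opening at its end, in the units of the state.
- get_obs(): the state, without advancing time (a new reading comes with each control period).
- snapshot(name): name is "side" or "top"; returns (picture, depth): 480x640x3 uint8, red, green, blue; 480x640 float32, m along the optical axis (not along the pixel's ray), 0 where there is no reading.
- camera_params(name): a dict with "fx", "fy", "cx", "cy" (pixels), "rvec" (rotation vector, rad) and "tvec" (3), from world to camera coordinates, as OpenCV has them. Camera axes: x right, y down, z forward; pixel columns grow to the right and rows downward; lengths in m; the calibration is good to about 2 mm. A picture is of the moment at which its call begins. camera_params takes no time and is no camera call.
- close_job(): hands the job in, once; it reports no verdict.
Trained networks look in the newest picture that a camera, given by its name, has taken for a name from the list of things; names that differ only in an ending like _2 or _b are one class to them, and where a whole thing is asked for, a point or a joint stands for the part that bears it (a point fixed in the world has none). Each returns a list of dicts, best first, with "confidence" (0 to 1); they miss things now and then, are a little off and sometimes report something else, mostly with a low value. They report only what shows in the picture. A call takes as long as a camera call. They do not tell look-alikes from the thing itself.
- boxes_of(camera, target): "xy" ([column, row] in pixels, amid what is visible of it).
The state is a dict: "clock": time; "joint_pos": joint angles; "qvel": joint speeds; "tau": joint torques, N m; "tool_pos": TCP position; "orientation": TCP orientation; "force": force on the tool from outside, world axes, zero at the start; "moment": the same for the moment, N m; "opening": finger opening in m.
Only numpy, scipy, OpenCV 4.12 (cv2) and the standard library are available. Lean on these libraries where they do the work, as an engineer would, in place of code of your own. Each camera call takes 0.05 s, during which the arm holds its last target. There are 200 camera calls.

## Working session

There is one attempt and no reset: what is moved stays moved. The work goes in short steps, Python scripts to look and compute and a shell command to move; the robot and the scene stay as the last step left them, time stands still between calls to the robot, and variables do not carry over. Pictures are saved under pics/ and viewed, about 8 in all and at most 12, crops included, and the job is handed in when it is done.

```bash
mkdir -p pics; cat > h.py <<'E'
from plant import *
import numpy as np, cv2
def cam(n):
    p=camera_params(n);R=cv2.Rodrigues(np.array(p["rvec"],float))[0];return p,R,np.array(p["tvec"],float).ravel()
def unproj(n,u,v,d):
    p,R,t=cam(n);c=np.array([(u-p["cx"])/p["fx"]*d,(v-p["cy"])/p["fy"]*d,d]);return R.T@(c-t)
def cloud(n,depth):
    p,R,t=cam(n);v,u=np.mgrid[:480,:640];d=depth
    c=np.stack([(u-p["cx"])/p["fx"]*d,(v-p["cy"])/p["fy"]*d,d],-1);w=(c-t)@R;w[d<=0]=np.nan;return w
def proj(n,P):
    p,R,t=cam(n);c=R@np.array(P,float)+t;return [p["fx"]*c[0]/c[2]+p["cx"],p["fy"]*c[1]/c[2]+p["cy"]]
def save(name,im): cv2.imwrite("pics/"+name,im[:,:,::-1])
E
python3 - <<'E'
from h import *
np.set_printoptions(precision=4,suppress=True)
ob=get_obs();print(ob)
for n in("top","side"):
    im,d=snapshot(n);save(n+"0.png",im);W=cloud(n,d);p,R,t=cam(n);print(n,p["fx"],-R.T@t,R[2])
    np.save(n+"W.npy",W);np.save(n+"I.npy",im)
    for k in("torque_wrench","socket_tray","extension_grip","large_socket_mid","small_socket_mid","seal_block_1","oil_bottle"):
        for b in boxes_of(n,k)[:4]:
            u,v=b["xy"];print(k,round(b["confidence"],2),np.round([u,v]),W[int(v),int(u)])
E
```

```text
{'clock': 0.0, 'joint_pos': array([-51.1595,  20.5908,   0.6351,  -0.0199, -70.1368, -16.5058]), 'qvel': array([ 0.0113, -0.0202,  0.0184,  0.0711, -0.0041,  0.0258]), 'tau': array([ -0.0016, -58.2722,  29.3051,   6.997 ,   0.0067,  -0.0002]), 'tool_pos': array([ 0.2563, -0.6239,  0.2256]), 'orientation': array([ 95.0774,  89.9056, 117.4053]), 'force': array([-1.1705, -0.9496,  0.2927]), 'moment': array([ 0.0079, -0.0235, -0.0144]), 'opening': 0.0872966783678471}
top 461.6222632846781 [ 0.4911 -0.0025  0.9055] [ 0.0537  0.0041 -0.9985]
torque_wrench 0.65 [405. 302.] [ 0.4337 -0.1667  0.0435]
socket_tray 0.96 [244. 275.] [0.4866 0.1388 0.0123]
extension_grip 0.58 [233. 212.] [0.603  0.1506 0.0603]
extension_grip 0.56 [334. 182.] [ 0.6666 -0.0404  0.014 ]
extension_grip 0.5 [239. 270.] [0.496  0.1383 0.0717]
extension_grip 0.49 [234. 324.] [0.3984 0.1508 0.0461]
large_socket_mid 0.75 [270. 262.] [0.5106 0.0852 0.0239]
small_socket_mid 0.67 [209. 278.] [0.4839 0.2052 0.0178]
seal_block_1 0.73 [335. 180.] [ 0.6705 -0.0404  0.014 ]
oil_bottle 0.67 [239. 172.] [0.6703 0.1336 0.092 ]
side 478.01682148784386 [0.4147 0.744  0.4417] [ 0.1369 -0.8958 -0.4228]
torque_wrench 0.4 [329. 304.] [0.5003 0.1514 0.0492]
socket_tray 0.83 [324. 343.] [0.4998 0.1961 0.012 ]
socket_tray 0.65 [325. 282.] [0.5165 0.1001 0.0553]
extension_grip 0.97 [395. 332.] [0.4007 0.1695 0.0253]
extension_grip 0.9 [277. 286.] [0.5956 0.097  0.0372]
extension_grip 0.63 [262. 308.] [0.5998 0.1634 0.0378]
extension_grip 0.55 [328. 303.] [0.5016 0.1531 0.0536]
large_socket_mid 0.95 [322. 281.] [0.52   0.098  0.0555]
small_socket_mid 0.7 [335. 330.] [0.4839 0.2117 0.0481]
small_socket_mid 0.66 [256. 256.] [ 0.6729 -0.0438  0.0121]
seal_block_1 0.65 [259. 254.] [ 0.6691 -0.0514  0.0151]
oil_bottle 0.66 [216. 292.] [0.6736 0.1555 0.0542]
```

```bash
python3 - <<'E'
from h import *
a=np.load("topI.npy")[120:360,170:490];save("m1.png",cv2.resize(a,(800,600),interpolation=cv2.INTER_CUBIC))
a=np.load("sideI.npy")[210:390,190:430];save("m2.png",cv2.resize(a,(800,600),interpolation=cv2.INTER_CUBIC))
E
```

```text
(no output)
```

View pics/m1.png

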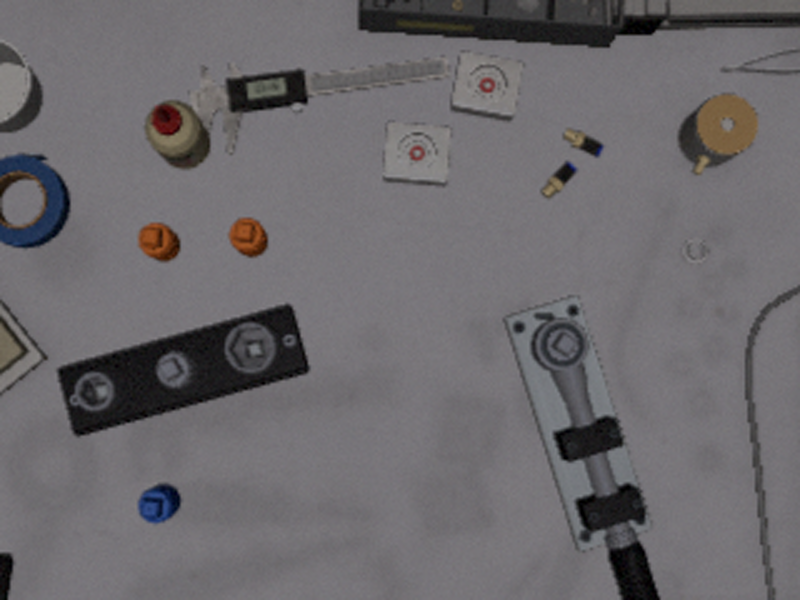

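View pics/m2.png

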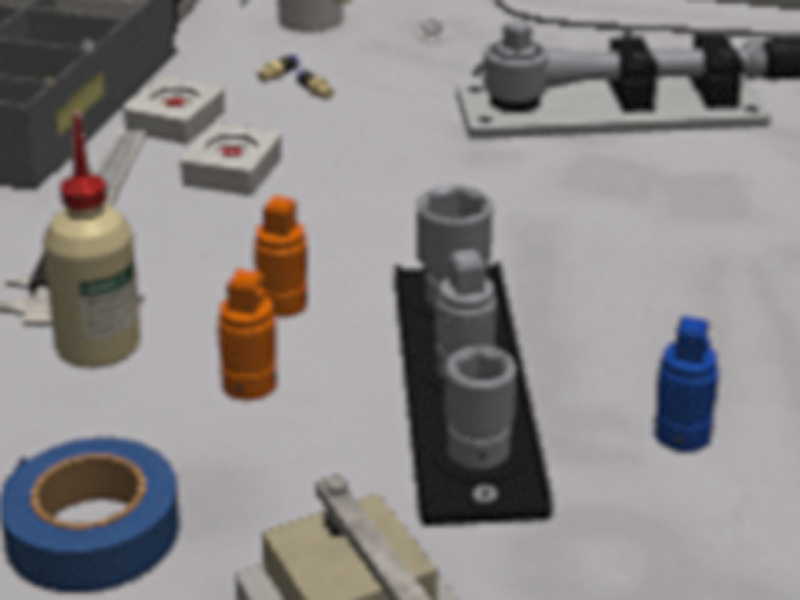

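The steel extension stands in the middle of the tray (top full-frame px ≈ 239,267). The large socket is at (270,259), the small socket at (208,277) and the drive at (395,257). The orange pair (233,215), (269,215) and the blue one (233,321) stand on the bare table and are look-alikes, so the steel one on the tray post fits the description. Next I'll measure it.

```bash
python3 - <<'E'
from h import *
np.set_printoptions(precision=4,suppress=True)
for n in("top","side"):
    W=np.load(n+"W.npy")
    def f(name,c,r,z0,z1):
        m=(np.hypot(W[...,0]-c[0],W[...,1]-c[1])<r)&(W[...,2]>z0)&(W[...,2]<z1);P=W[m]
        if len(P)<4: print(n,name,len(P));return
        ctr,sz,a=cv2.minAreaRect((P[:,:2]*1000).astype(np.float32));(mx,my),rr=cv2.minEnclosingCircle((P[:,:2]*1000).astype(np.float32))
        print(n,name,len(P),P.mean(0),"rect",np.round(ctr,1),np.round(sz,1),round(a,1),"circ",round(mx,1),round(my,1),round(rr,1))
    E=[.494,.139]
    f("ext face",E,.02,.052,.060);f("ext sq",E,.02,.067,.076)
    L=[.511,.081];f("large top",L,.03,.060,.071)
    S=[.479,.197];f("small top",S,.025,.05,.061)
    D=[.51,-.143];f("drv face",D,.02,.0455,.052);f("drv sq",D,.02,.058,.07)
    f("tray",E,.12,.008,.016)
    if n=="top": f("head",D,.03,.035,.07)
W=np.load("topW.npy")
m=(W[...,2]>.008)&(W[...,2]<.016)&(np.hypot(W[...,0]-.494,W[...,1]-.139)<.11);
P=(W[m][:,:2]*1000).astype(np.float32);q=P-P.mean(0);u,s,v=np.linalg.svd(q,0);print("tray axis",v[0],np.degrees(np.arctan2(v[0][1],v[0][0])))
# handle / wrench
m=(W[...,2]>.025)&(W[...,2]<.06)&(abs(W[...,0]-.40)<.06)&(abs(W[...,1]+.175)<.03)
P=W[m][:,:2];q=P-P.mean(0);u,s,v=np.linalg.svd(q,0);print("handle",P.mean(0),np.degrees(np.arctan2(v[0][1],v[0][0])))
I=np.load("topI.npy");a=I[250:284,225:285];b=I[242:272,375:415]
s=lambda x:cv2.resize(x,None,fx=10,fy=10,interpolation=cv2.INTER_CUBIC)
A=s(a);B=s(b);c=np.zeros((340+0,600+0,3),np.uint8);c=A
o=np.zeros((600,620,3),np.uint8);o[:290,:600]=A[20:310];o[300:600,:400]=B
save("m3.png",cv2.convertScaleAbs(o,alpha=1.4))
E
```

```text
top ext face 72 [0.5016 0.138  0.0557] rect [501.6 139.5] [22.  22.2] 87.5 circ 500.8 140.4 12.2
top ext sq 53 [0.501  0.1401 0.0712] rect [501.  140.2] [13.  12.8] 27.5 circ 500.6 140.6 8.3
top large top 145 [0.516  0.082  0.0649] rect [516.1  81.7] [34.8 34.7] 89.0 circ 516.1 82.0 18.4
top small top 116 [0.4861 0.198  0.0552] rect [486.  197.6] [28.  25.7] 89.1 circ 486.2 198.2 14.7
top drv face 162 [ 0.5124 -0.1447  0.0472] rect [ 512.3 -145.9] [35.9 31.3] 70.7 circ 510.5 -143.6 19.5
top drv sq 55 [ 0.515  -0.1479  0.0633] rect [ 515.3 -148.5] [12.7 13.5] 56.7 circ 515.1 -147.7 8.1
top tray 1884 [0.5004 0.1429 0.0111] rect [505.7 136.7] [167.2 204.2] 37.0 circ 506.9 146.1 112.3
top head 481 [ 0.5114 -0.1476  0.0471] rect [ 510.2 -147.4] [38.4 55.9] 86.5 circ 510.3 -143.9 29.8
side ext face 101 [0.5003 0.1453 0.056 ] rect [500.2 143.1] [21.1 19.4] 8.5 circ 499.9 140.8 12.3
side ext sq 66 [0.5007 0.1418 0.0707] rect [500.9 140.1] [12.7 14.3] 23.1 circ 501.1 139.4 8.9
side large top 210 [0.5157 0.0831 0.0642] rect [514.9  82.5] [37.2 36. ] 74.5 circ 515.7 82.0 19.3
side small top 219 [0.4858 0.1995 0.0542] rect [485.9 198.6] [27.9 27.6] 9.7 circ 485.9 198.0 15.0
side drv face 88 [ 0.5117 -0.1421  0.0478] rect [ 510.5 -143. ] [36.  24.1] 25.4 circ 512.0 -145.8 18.5
side drv sq 38 [ 0.514  -0.1466  0.0624] rect [ 513.6 -148.4] [14.7 13.2] 48.7 circ 514.3 -148.1 8.5
side tray 1814 [0.4987 0.1662 0.0117] rect [512.  146.3] [163.1 198.9] 44.6 circ 499.1 140.9 113.9
tray axis [ 0.2534 -0.9674] -75.322266
handle [ 0.4041 -0.1793] -164.46514084833126
```

View pics/m3.png

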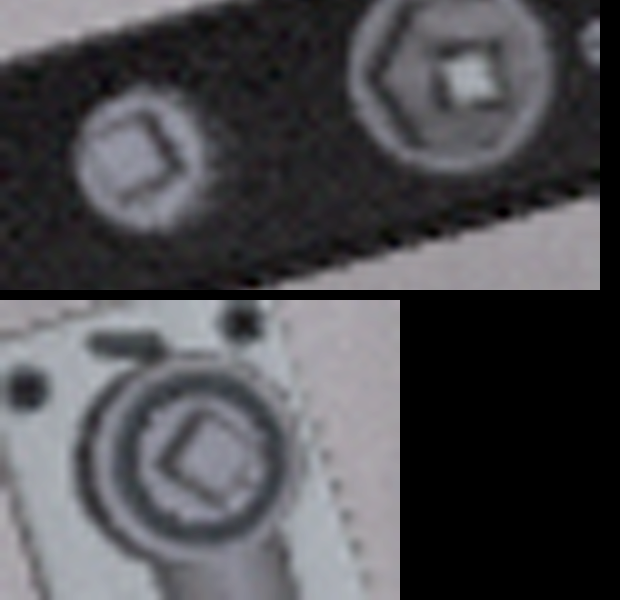

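```bash
cat >> h.py <<'E'
from scipy.spatial.transform import Rotation as Ro
def Rt(o=None):
    o=o or get_obs();return Ro.from_euler("xyz",o["orientation"],degrees=True).as_matrix()
def jaw(R): return np.degrees(np.arctan2(R[1,1],R[0,1]))
def rel(T,o=None):
    o=o or get_obs();return Rt(o).T@(np.array(T)-o["tool_pos"])*1000
def st():
    np.set_printoptions(precision=4,suppress=True)
    o=get_obs();R=Rt(o);print("t",round(o["clock"],2),"tcp",o["tool_pos"],"jaw",round(jaw(R),2),"ax",R[:,0],"F",o["force"].round(1),"M",o["moment"].round(2),"op",round(o["opening"]*1000,2));return o
E
python3 - <<'E'
from h import *
import plant
o=st();print(Rt(o),tcp_to_grasp,[k for k in dir(plant) if k[0]!="_"])
for y in(14.7,-165.3):
    d=(y-jaw(Rt(o))+180)%360-180;print(y,d,"twist rad",-np.radians(d))
print(rel([.5,-.15,.226]),rel([.501,.14,.13]))
E
```

```text
t 0.8 tcp [ 0.2565 -0.6243  0.2266] jaw 112.33 ax [-0.  0. -1.] F [-0.4  0.6  0.2] M [ 0.08 -0.02  0.02] op 87.72
[[-0.    -0.38   0.925]
 [ 0.     0.925  0.38 ]
 [-1.     0.    -0.   ]] 0.0188 ['PlanningError', 'boxes_of', 'camera_params', 'close_job', 'get_obs', 'snapshot', 'tcp_to_grasp']
14.7 -97.63461748241072 twist rad 1.7040455389932838
-165.3 82.3653825175893 twist rad -1.4375471145965095
[  0.5769 346.1975 405.5244] [ 96.5801 614.0606 516.6539]
```

```bash

A='{"claw":80,"linear":[0,23.1,27.0],"twist":0}'; true
python3 -m pendant '[{"claw":80,"linear":[0,23.1,27.0],"twist":0},{"claw":80,"linear":[0,23.1,27.0],"twist":0},{"claw":80,"linear":[0,23.1,27.0],"twist":0},{"claw":80,"linear":[0,23.1,27.0],"twist":0},{"claw":80,"linear":[0,23.1,27.0],"twist":0},{"claw":80,"linear":[0,23.1,27.0],"twist":0},{"claw":80,"linear":[0,23.1,27.0],"twist":0},{"claw":80,"linear":[0,23.1,27.0],"twist":0},{"claw":80,"linear":[0,23.1,27.0],"twist":0},{"claw":80,"linear":[0,23.1,27.0],"twist":0}]'
python3 -m pendant '[{"claw":80,"linear":[0,23.1,27.0],"twist":0},{"claw":80,"linear":[0,23.1,27.0],"twist":0},{"claw":80,"linear":[0,23.1,27.0],"twist":0},{"claw":80,"linear":[0,23.1,27.0],"twist":0},{"claw":80,"linear":[0,23.1,27.0],"twist":0},{"claw":60,"linear":[0,33.5,13.9],"twist":0},{"claw":60,"linear":[0,33.5,13.9],"twist":0},{"claw":60,"linear":[0,33.5,13.9],"twist":0},{"claw":60,"linear":[0,33.5,13.9],"twist":0},{"claw":60,"linear":[0,33.5,13.9],"twist":0}]'
python3 -m pendant '[{"claw":60,"linear":[0,33.5,13.9],"twist":0},{"claw":60,"linear":[0,33.5,13.9],"twist":0},{"claw":60,"linear":[0,33.5,13.9],"twist":0},{"claw":60,"linear":[0,0,0],"twist":-0.12},{"claw":60,"linear":[0,0,0],"twist":-0.12},{"claw":60,"linear":[0,0,0],"twist":-0.12},{"claw":60,"linear":[0,0,0],"twist":-0.12},{"claw":60,"linear":[0,0,0],"twist":-0.12},{"claw":60,"linear":[0,0,0],"twist":-0.12},{"claw":60,"linear":[0,0,0],"twist":-0.12}]'
python3 -m pendant '[{"claw":60,"linear":[0,0,0],"twist":-0.12},{"claw":60,"linear":[0,0,0],"twist":-0.12},{"claw":60,"linear":[0,0,0],"twist":-0.12},{"claw":60,"linear":[0,0,0],"twist":-0.12},{"claw":60,"linear":[0,0,0],"twist":-0.117},{"claw":60,"linear":[0,0,0],"twist":0},{"claw":60,"linear":[0,0,0],"twist":0},{"claw":60,"linear":[0,0,0],"twist":0},{"claw":60,"linear":[0,0,0],"twist":0},{"claw":60,"linear":[0,0,0],"twist":0}]'
python3 - <<'E'
from h import *
o=st();print(o["joint_pos"]);print(rel([.501,.14,.021]))
E
```

```text
clock: 1.63
tool_pos: [0.4189, -0.3065, 0.2269]
orientation: [-40.4, 90.0, -18.0]
force: [1.4, -0.7, -0.0]
opening: 0.08
clock: 2.47
tool_pos: [0.4998, 0.0332, 0.2269]
orientation: [-0.7, 90.0, 21.6]
force: [1.4, 0.2, 0.4]
opening: 0.0606
clock: 3.3
tool_pos: [0.5004, 0.1403, 0.2267]
orientation: [-30.6, 90.0, 40.2]
force: [-0.3, 0.6, -0.1]
opening: 0.0598
clock: 4.13
tool_pos: [0.5005, 0.1402, 0.2266]
orientation: [-66.5, 90.0, 38.0]
force: [-1.0, -1.1, 0.8]
opening: 0.06
t 4.13 tcp [0.5005 0.1402 0.2266] jaw -165.44 ax [ 0.0001  0.     -1.    ] F [-1.  -1.1  0.8] M [0.01 0.11 0.02] op 60.0
[ 37.3062   5.8512 -18.7018  -0.0001 -65.4431 -22.7425]
[205.5832  -0.464   -0.3333]
```

```bash

python3 -m pendant '[{"claw":60,"linear":[35,-0.4,-0.3],"twist":0},{"claw":60,"linear":[35,0,0],"twist":0},{"claw":60,"linear":[35,0,0],"twist":0},{"claw":60,"linear":[35,0,0],"twist":0},{"claw":60,"linear":[25,0,0],"twist":0},{"claw":60,"linear":[20,0,0],"twist":0},{"claw":60,"linear":[12,0,0],"twist":0},{"claw":60,"linear":[8.5,0,0],"twist":0},{"claw":60,"linear":[0,0,0],"twist":0},{"claw":20,"linear":[0,0,0],"twist":0}]'
python3 -m pendant '[{"claw":20,"linear":[0,0,0],"twist":0},{"claw":20,"linear":[0,0,0],"twist":0},{"claw":20,"linear":[0,0,0],"twist":0},{"claw":20,"linear":[0,0,0],"twist":0},{"claw":20,"linear":[0,0,0],"twist":0},{"claw":20,"linear":[0,0,0],"twist":0},{"claw":20,"linear":[0,0,0],"twist":0},{"claw":20,"linear":[0,0,0],"twist":0},{"claw":20,"linear":[0,0,0],"twist":0},{"claw":20,"linear":[0,0,0],"twist":0}]'
python3 - <<'E'
from h import *
o=st();print(rel([.501,.14,.021]))
E
```

```text
clock: 4.97
tool_pos: [0.5011, 0.1401, 0.0212]
orientation: [136.6, 90.0, -118.8]
force: [0.2, 0.5, -1.0]
opening: 0.0569
clock: 5.8
tool_pos: [0.5012, 0.1402, 0.0215]
orientation: [-80.7, 90.0, 24.0]
force: [-1.8, -0.2, 5.6]
opening: 0.025
t 5.8 tcp [0.5012 0.1402 0.0215] jaw -165.32 ax [ 0.0006  0.0003 -1.    ] F [-1.8 -0.2  5.6] M [ 0.06  0.65 -0.03] op 24.96
[ 0.5291  0.2459 -0.1515]
```

```bash

python3 -m pendant '[{"claw":20,"linear":[-5,0,0],"twist":0},{"claw":20,"linear":[-10,0,0],"twist":0},{"claw":20,"linear":[-15,0,0],"twist":0},{"claw":20,"linear":[-30,0,0],"twist":0},{"claw":20,"linear":[-30,0,0],"twist":0},{"claw":20,"linear":[-25,0,0],"twist":0},{"claw":20,"linear":[0,0,0],"twist":0},{"claw":20,"linear":[0,0,0],"twist":0},{"claw":20,"linear":[0,0,0],"twist":0},{"claw":20,"linear":[0,0,0],"twist":0}]'
python3 - <<'E'
from h import *
o=st();print(rel([.5148,-.148,.13]))
im,d=snapshot("side");W=cloud("side",d);u,v=map(int,proj("side",o["tool_pos"]));print(u,v)
for k in range(v-70,v+41,3): print(k,W[k,u],im[k,u])
save("s1.png",cv2.resize(im[max(0,v-90):v+90,u-90:u+90],(600,600)))
E
```

```text
clock: 6.63
tool_pos: [0.5, 0.1395, 0.1351]
orientation: [102.4, 89.9, -152.9]
force: [0.0, -0.2, -1.2]
opening: 0.0254
t 6.63 tcp [0.5    0.1395 0.1351] jaw -165.35 ax [-0.0019 -0.001  -1.    ] F [ 0.  -0.2 -1.2] M [0.   0.15 0.02] op 25.35
[   5.3469   58.4059 -281.9086]
331 248
178 [0.4996 0.1636 0.2485] [94 91 83]
181 [0.4995 0.1637 0.2445] [94 91 84]
184 [0.4992 0.1652 0.241 ] [29 29 31]
187 [0.4992 0.1645 0.2367] [26 25 28]
190 [0.4997 0.1605 0.2311] [80 66 37]
193 [0.4995 0.1614 0.2273] [116 107  95]
196 [ 0.5856 -0.4308  0.0011] [189 185 186]
199 [ 0.5825 -0.4105  0.0004] [185 181 183]
202 [0.4981 0.1694 0.2179] [123 123 124]
205 [0.4981 0.1689 0.2135] [43 43 43]
208 [ 0.5726 -0.3461  0.0013] [189 185 186]
211 [ 0.5701 -0.3303 -0.0002] [189 185 187]
214 [ 0.5666 -0.3068  0.0017] [182 180 181]
217 [0.5013 0.1437 0.1859] [147 147 149]
220 [0.5006 0.148  0.1832] [98 98 99]
223 [0.501  0.1447 0.1773] [80 79 81]
226 [0.5008 0.1453 0.1731] [78 78 79]
229 [0.5003 0.1486 0.17  ] [132 130 134]
232 [0.5001 0.1489 0.1656] [76 76 78]
235 [0.5    0.1494 0.1612] [88 87 89]
238 [0.4996 0.1511 0.1575] [75 74 76]
241 [0.4997 0.1499 0.1523] [72 71 73]
244 [0.4992 0.1526 0.1489] [72 71 72]
247 [0.4993 0.1514 0.1437] [70 70 71]
250 [0.4992 0.1511 0.1389] [88 88 89]
253 [0.4991 0.1511 0.1341] [71 70 73]
256 [0.4987 0.1537 0.1308] [69 69 70]
259 [ 0.5319 -0.081   0.0005] [167 164 165]
262 [ 0.5302 -0.0698 -0.0001] [190 186 188]
265 [ 0.5284 -0.058  -0.0002] [185 183 186]
268 [0.5103 0.0689 0.0642] [108 108 110]
271 [0.5103 0.0676 0.0578] [63 62 65]
274 [0.51   0.0692 0.0531] [93 92 93]
277 [0.5062 0.0951 0.0627] [93 93 95]
280 [0.5057 0.0982 0.059 ] [81 81 82]
283 [0.5058 0.0961 0.0523] [83 81 84]
286 [0.5059 0.0949 0.0461] [83 82 84]
```

View pics/s1.png

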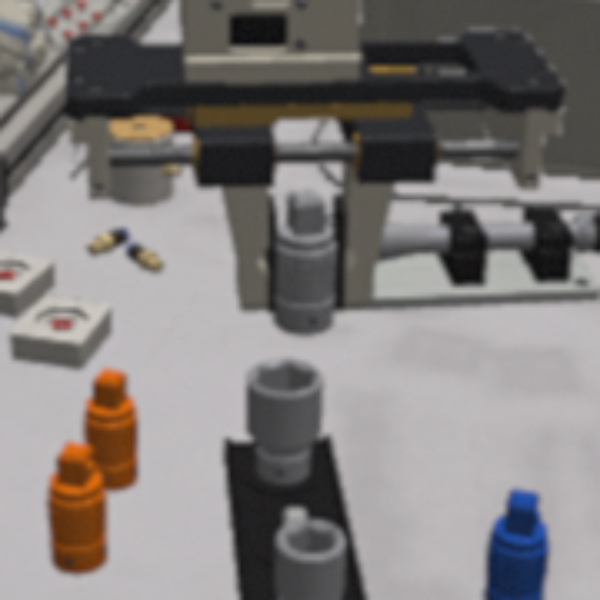

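```bash

python3 -m pendant '[{"claw":20,"linear":[0,7.3,-35.2],"twist":0},{"claw":20,"linear":[0,7.3,-35.2],"twist":0},{"claw":20,"linear":[0,7.3,-35.2],"twist":0},{"claw":20,"linear":[0,7.3,-35.2],"twist":0},{"claw":20,"linear":[0,7.3,-35.2],"twist":0},{"claw":20,"linear":[0,7.3,-35.2],"twist":0},{"claw":20,"linear":[0,7.3,-35.2],"twist":0},{"claw":20,"linear":[0,7.3,-35.5],"twist":0},{"claw":20,"linear":[0,0,0],"twist":-0.11},{"claw":20,"linear":[0,0,0],"twist":-0.11}]'
python3 -m pendant '[{"claw":20,"linear":[0,0,0],"twist":-0.11},{"claw":20,"linear":[0,0,0],"twist":-0.11},{"claw":20,"linear":[0,0,0],"twist":0},{"claw":20,"linear":[0,0,0],"twist":0},{"claw":20,"linear":[0,0,0],"twist":0},{"claw":20,"linear":[0,0,0],"twist":0},{"claw":20,"linear":[0,0,0],"twist":0},{"claw":20,"linear":[0,0,0],"twist":0},{"claw":20,"linear":[0,0,0],"twist":0},{"claw":20,"linear":[0,0,0],"twist":0}]'
python3 - <<'E'
from h import *
o=st();print(rel([.5148,-.148,.08]))
for n in("top","side"):
    im,d=snapshot(n);W=cloud(n,d);save(n+"2.png",im)
    z=o["tool_pos"][2]
    for nm,a,b in(("extsq",z+.046,z+.053),("body",z-.008,z+.0),("drv",.056,.066)):
        m=(np.hypot(W[...,0]-.5148,W[...,1]+.148)<.018)&(W[...,2]>a)&(W[...,2]<b);P=W[m]
        if len(P)>4:
            c,s,g=cv2.minAreaRect((P[:,:2]*1000).astype(np.float32));print(n,nm,len(P),P.mean(0),np.round(c,1),np.round(s,1),round(g,1))
E
```

```text
clock: 7.52
tool_pos: [0.5147, -0.1498, 0.1345]
orientation: [66.3, 89.8, -176.4]
force: [-0.9, 0.3, -0.9]
opening: 0.0252
clock: 8.35
tool_pos: [0.5158, -0.1474, 0.1361]
orientation: [-119.7, 90.0, 10.2]
force: [0.3, 0.7, -1.6]
opening: 0.0256
t 8.35 tcp [ 0.5158 -0.1474  0.1361] jaw -140.14 ax [ 0.0001  0.     -1.    ] F [ 0.3  0.7 -1.6] M [-0.02  0.2  -0.05] op 25.59
[56.1208  1.1501  0.2243]
side extsq 52 [ 0.5105 -0.1491  0.1849] [ 513.4 -148.6] [32.4 17.9] 39.2
side body 46 [ 0.5132 -0.1382  0.1319] [ 514.1 -138.3] [23.7 11. ] 3.2
side drv 46 [ 0.5141 -0.1465  0.0614] [ 513.9 -149.2] [14.3 16.2] 53.7
```

```bash

python3 -m pendant '[{"claw":20,"linear":[20,0.5,0.1],"twist":0},{"claw":20,"linear":[20,0.5,0.1],"twist":0},{"claw":20,"linear":[14,0,0],"twist":0},{"claw":20,"linear":[2,0,0],"twist":0},{"claw":20,"linear":[1,0,0],"twist":0},{"claw":20,"linear":[0,0,0],"twist":0},{"claw":20,"linear":[0,0,0],"twist":0},{"claw":20,"linear":[0,0,0],"twist":0},{"claw":20,"linear":[0,0,0],"twist":0},{"claw":20,"linear":[0,0,0],"twist":0}]'
python3 -m pendant '[{"claw":20,"linear":[1,0,0],"twist":0},{"claw":20,"linear":[1,0,0],"twist":0},{"claw":20,"linear":[1,0,0],"twist":0},{"claw":20,"linear":[1,0,0],"twist":0},{"claw":20,"linear":[1,0,0],"twist":0},{"claw":20,"linear":[1,0,0],"twist":0},{"claw":20,"linear":[1,0,0],"twist":0},{"claw":20,"linear":[0,0,0],"twist":0},{"claw":20,"linear":[0,0,0],"twist":0},{"claw":20,"linear":[0,0,0],"twist":0}]'
python3 -c "
from h import *
st()"
```

```text
clock: 9.28
tool_pos: [0.5152, -0.1479, 0.0796]
orientation: [-125.7, 89.9, 4.2]
force: [0.2, -0.7, -1.7]
opening: 0.0252
clock: 10.12
tool_pos: [0.5149, -0.148, 0.0721]
orientation: [-125.3, 90.0, 4.6]
force: [0.6, -0.2, -1.9]
opening: 0.0255
t 10.12 tcp [ 0.5149 -0.148   0.0721] jaw -140.12 ax [ 0.  0. -1.] F [ 0.6 -0.2 -1.9] M [-0.06  0.23  0.04] op 25.55
```

```bash

python3 -m pendant '[{"claw":20,"linear":[1,0,0],"twist":0},{"claw":20,"linear":[1,0,0],"twist":0},{"claw":20,"linear":[1,0,0],"twist":0},{"claw":20,"linear":[0,0,0],"twist":0},{"claw":20,"linear":[0,0,0],"twist":0},{"claw":20,"linear":[0,0,0],"twist":0},{"claw":20,"linear":[0,0,0],"twist":0},{"claw":20,"linear":[0,0,0],"twist":0},{"claw":20,"linear":[0,0,0],"twist":0},{"claw":20,"linear":[0,0,0],"twist":0}]'
python3 -c "
from h import *
st()"
```

```text
clock: 10.95
tool_pos: [0.5151, -0.148, 0.0691]
orientation: [-133.4, 90.0, -3.6]
force: [2.0, -1.5, -2.5]
opening: 0.0253
t 10.95 tcp [ 0.5151 -0.148   0.0691] jaw -140.12 ax [ 0.0003 -0.     -1.    ] F [ 2.  -1.5 -2.5] M [-0.54 -0.57  0.01] op 25.35
```

```bash

python3 -m pendant '[{"claw":20,"linear":[1,0,0],"twist":0},{"claw":20,"linear":[1,0,0],"twist":0},{"claw":20,"linear":[0,0,0],"twist":0},{"claw":20,"linear":[0,0,0],"twist":0},{"claw":20,"linear":[0,0,0],"twist":0},{"claw":20,"linear":[0,0,0],"twist":0},{"claw":20,"linear":[0,0,0],"twist":0},{"claw":20,"linear":[0,0,0],"twist":0},{"claw":20,"linear":[0,0,0],"twist":0},{"claw":20,"linear":[0,0,0],"twist":0}]'
python3 -c "
from h import *
st()"
```

```text
clock: 11.78
tool_pos: [0.515, -0.148, 0.0671]
orientation: [-134.9, 90.0, -5.0]
force: [3.3, -1.7, -2.9]
opening: 0.0255
t 11.78 tcp [ 0.515  -0.148   0.0671] jaw -140.12 ax [ 0.0003 -0.     -1.    ] F [ 3.3 -1.7 -2.9] M [-0.88 -0.94  0.07] op 25.48
```

```bash

python3 -m pendant '[{"claw":20,"linear":[0,-0.1,-0.5],"twist":0},{"claw":20,"linear":[0.7,0,0],"twist":0},{"claw":20,"linear":[0.7,0,0],"twist":0},{"claw":20,"linear":[0.6,0,0],"twist":0},{"claw":20,"linear":[0,0,0],"twist":0},{"claw":20,"linear":[0,0,0],"twist":0},{"claw":20,"linear":[0,0,0],"twist":0},{"claw":20,"linear":[0,0,0],"twist":0},{"claw":20,"linear":[0,0,0],"twist":0},{"claw":20,"linear":[0,0,0],"twist":0}]'
python3 -c "
from h import *
st()"
```

```text
clock: 12.62
tool_pos: [0.515, -0.1484, 0.065]
orientation: [63.1, 90.0, -167.0]
force: [-1.0, -3.9, 1.8]
opening: 0.0251
t 12.62 tcp [ 0.515  -0.1484  0.065 ] jaw -140.13 ax [-0.0006 -0.0001 -1.    ] F [-1.  -3.9  1.8] M [-1.41  0.61  0.03] op 25.06
```

```bash

python3 -m pendant '[{"claw":20,"linear":[0.8,0.2,-0.2],"twist":0},{"claw":20,"linear":[0.8,0,0],"twist":0},{"claw":20,"linear":[0.8,0,0],"twist":0},{"claw":20,"linear":[0.8,0,0],"twist":0},{"claw":20,"linear":[0,0,0],"twist":0},{"claw":20,"linear":[0,0,0],"twist":0},{"claw":20,"linear":[0,0,0],"twist":0},{"claw":20,"linear":[0,0,0],"twist":0},{"claw":20,"linear":[0,0,0],"twist":0},{"claw":20,"linear":[0,0,0],"twist":0}]'
python3 -c "
from h import *
st()"
```

```text
clock: 13.45
tool_pos: [0.5147, -0.1486, 0.0614]
orientation: [46.3, 89.9, 176.2]
force: [-0.3, -4.9, -7.6]
opening: 0.0254
t 13.45 tcp [ 0.5147 -0.1486  0.0614] jaw -140.14 ax [-0.0012  0.0001 -1.    ] F [-0.3 -4.9 -7.6] M [-1.87  0.35  0.  ] op 25.44
```

```bash

python3 -m pendant '[{"claw":20,"linear":[0.8,0.2,-0.2],"twist":0},{"claw":20,"linear":[0.8,0,0],"twist":0},{"claw":20,"linear":[0,0,0],"twist":0},{"claw":20,"linear":[0,0,0],"twist":0},{"claw":20,"linear":[0,0,0],"twist":0},{"claw":20,"linear":[0,0,0],"twist":0},{"claw":20,"linear":[0,0,0],"twist":0},{"claw":20,"linear":[0,0,0],"twist":0},{"claw":20,"linear":[0,0,0],"twist":0},{"claw":20,"linear":[0,0,0],"twist":0}]'
python3 -c "
from h import *
st()"
```

```text
clock: 14.28
tool_pos: [0.5152, -0.1488, 0.0602]
orientation: [32.3, 90.0, 162.2]
force: [-3.1, -1.5, -5.1]
opening: 0.0254
t 14.28 tcp [ 0.5152 -0.1488  0.0602] jaw -140.12 ax [-0.0001  0.     -1.    ] F [-3.1 -1.5 -5.1] M [-0.58  0.76  0.04] op 25.41
```

```bash

python3 -m pendant '[{"claw":20,"linear":[0.8,0,0],"twist":0},{"claw":20,"linear":[0.8,0,0],"twist":0},{"claw":20,"linear":[0.8,0,0],"twist":0},{"claw":20,"linear":[0,0,0],"twist":0},{"claw":20,"linear":[0,0,0],"twist":0},{"claw":20,"linear":[0,0,0],"twist":0},{"claw":20,"linear":[0,0,0],"twist":0},{"claw":20,"linear":[0,0,0],"twist":0},{"claw":20,"linear":[0,0,0],"twist":0},{"claw":20,"linear":[0,0,0],"twist":0}]'
python3 -c "
from h import *
st()
im,d=snapshot('side');W=cloud('side',d);save('s3.png',cv2.resize(im[170:290,270:390] if 0 else im[195:275,290:390],(750,600),interpolation=cv2.INTER_CUBIC));print(proj('side',[.515,-.148,.048]),proj('side',[.515,-.135,.092]))
"
```

```text
clock: 15.12
tool_pos: [0.5155, -0.1489, 0.058]
orientation: [-136.4, 90.0, -6.6]
force: [-0.7, 0.8, -1.3]
opening: 0.0253
t 15.12 tcp [ 0.5155 -0.1489  0.058 ] jaw -140.11 ax [ 0.0005 -0.0001 -1.    ] F [-0.7  0.8 -1.3] M [0.23 0.15 0.01] op 25.28
[np.float64(344.6018687177819), np.float64(224.1727082084914)] [np.float64(344.5054076479384), np.float64(206.46947708034216)]
```

```bash

python3 -m pendant '[{"claw":20,"linear":[0.7,0,0],"twist":0},{"claw":20,"linear":[0.7,0,0],"twist":0},{"claw":20,"linear":[0.6,0,0],"twist":0},{"claw":20,"linear":[0,0,0],"twist":0},{"claw":20,"linear":[0,0,0],"twist":0},{"claw":20,"linear":[0,0,0],"twist":0},{"claw":20,"linear":[0,0,0],"twist":0},{"claw":20,"linear":[0,0,0],"twist":0},{"claw":20,"linear":[0,0,0],"twist":0},{"claw":20,"linear":[0,0,0],"twist":0}]'
python3 -c "
from h import *
st()
im,d=snapshot('side');save('s3.png',cv2.resize(im[165:265,290:410],(720,600),interpolation=cv2.INTER_CUBIC))
"
```

```text
clock: 16.0
tool_pos: [0.5157, -0.149, 0.0574]
orientation: [-149.9, 89.9, -20.0]
force: [-4.5, 2.9, 14.7]
opening: 0.0253
t 16.0 tcp [ 0.5157 -0.149   0.0574] jaw -140.08 ax [ 0.0013 -0.0005 -1.    ] F [-4.5  2.9 14.7] M [1.01 2.   0.01] op 25.34
```

View pics/s3.png

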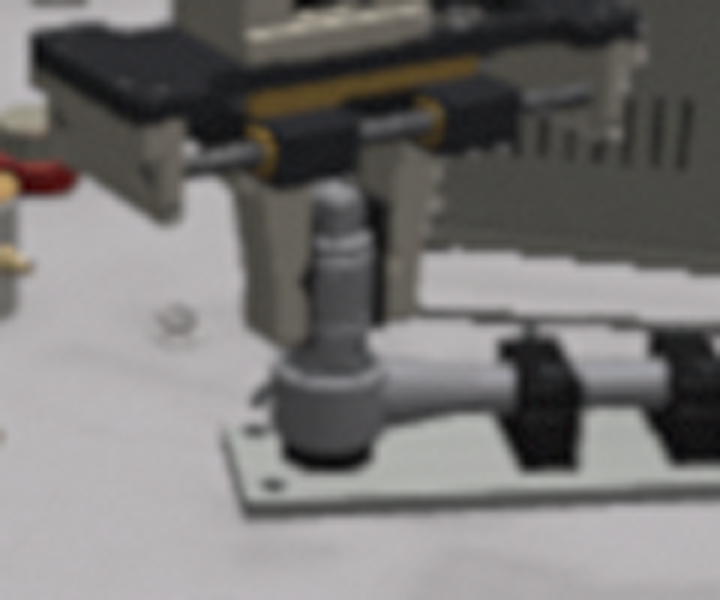

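```bash

python3 -m pendant '[{"claw":20,"linear":[0.7,0,0],"twist":0},{"claw":20,"linear":[0.8,0,0],"twist":0},{"claw":20,"linear":[0,0,0],"twist":0},{"claw":20,"linear":[0,0,0],"twist":0},{"claw":20,"linear":[0,0,0],"twist":0},{"claw":20,"linear":[0,0,0],"twist":0},{"claw":20,"linear":[0,0,0],"twist":0},{"claw":20,"linear":[0,0,0],"twist":0},{"claw":20,"linear":[0,0,0],"twist":0},{"claw":20,"linear":[0,0,0],"twist":0}]'
python3 -c "
from h import *
st()"
python3 -m pendant '[{"claw":20,"linear":[-1.2,0,0],"twist":0},{"claw":20,"linear":[-1.2,0,0],"twist":0},{"claw":60,"linear":[0,0,0],"twist":0},{"claw":60,"linear":[0,0,0],"twist":0},{"claw":60,"linear":[0,0,0],"twist":0},{"claw":60,"linear":[0,0,0],"twist":0},{"claw":60,"linear":[0,0,0],"twist":0},{"claw":60,"linear":[0,0,0],"twist":0},{"claw":60,"linear":[-5,0,0],"twist":0},{"claw":60,"linear":[-10,0,0],"twist":0}]'
python3 -m pendant '[{"claw":60,"linear":[-30,0,0],"twist":0},{"claw":60,"linear":[-30,0,0],"twist":0},{"claw":60,"linear":[-30,0,0],"twist":0},{"claw":60,"linear":[-20,0,0],"twist":0},{"claw":60,"linear":[0,0,0],"twist":0},{"claw":60,"linear":[0,0,0],"twist":0},{"claw":60,"linear":[0,0,0],"twist":0},{"claw":60,"linear":[0,0,0],"twist":0},{"claw":60,"linear":[0,0,0],"twist":0},{"claw":60,"linear":[0,0,0],"twist":0}]'
python3 - <<'E'
from h import *
o=st();print(rel([.516,.082,.12]))
im,d=snapshot("side");W=cloud("side",d);np.save("sW4.npy",W)
for nm,a,b in(("face",.0885,.096),("sq",.102,.112),("body",.055,.085)):
    m=(np.hypot(W[...,0]-.5148,W[...,1]+.148)<.02)&(W[...,2]>a)&(W[...,2]<b);P=W[m]
    c,s,g=cv2.minAreaRect((P[:,:2]*1000).astype(np.float32));print(nm,len(P),P.mean(0),P.max(0),np.round(c,1),np.round(s,1),round(g,1))
save("s4.png",cv2.resize(im[165:265,290:410],(720,600),interpolation=cv2.INTER_CUBIC))
E
```

```text
clock: 16.88
tool_pos: [0.5159, -0.1491, 0.0573]
orientation: [-152.2, 89.9, -22.2]
force: [-9.4, 3.1, 27.1]
opening: 0.0256
t 16.88 tcp [ 0.5159 -0.1491  0.0573] jaw -140.05 ax [ 0.0021 -0.0009 -1.    ] F [-9.4  3.1 27.1] M [1.7  3.63 0.03] op 25.63
clock: 17.72
tool_pos: [0.5144, -0.1489, 0.0712]
orientation: [50.5, 89.9, -179.7]
force: [0.1, -0.0, 0.4]
opening: 0.0594
clock: 18.55
tool_pos: [0.5148, -0.1489, 0.181]
orientation: [53.1, 89.9, -177.0]
force: [0.4, -0.3, -0.8]
opening: 0.0603
t 18.55 tcp [ 0.5148 -0.1489  0.181 ] jaw -140.12 ax [-0.0017 -0.0001 -1.    ] F [ 0.4 -0.3 -0.8] M [-0.04  0.1  -0.08] op 60.3
[  60.929  -149.0143  176.3363]
face 53 [ 0.5135 -0.1434  0.092 ] [ 0.526  -0.1351  0.0957] [ 513.5 -144.1] [22.4 16.5] 12.2
sq 38 [ 0.5139 -0.1465  0.1064] [ 0.5225 -0.1398  0.1106] [ 514.6 -148.7] [12.7 14.7] 50.8
body 184 [ 0.5136 -0.1403  0.0702] [ 0.5275 -0.1323  0.0849] [ 513.4 -141.5] [26.6 17.5] 6.9
```

View pics/s4.png

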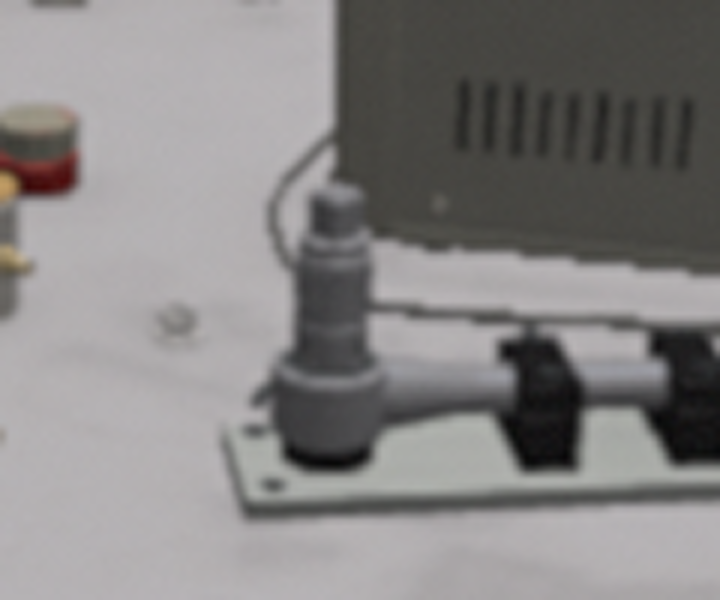

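```bash
python3 - <<'E'
from h import *
c0=np.array([.516,.082])
def hexfit(W,n):
    best=[]
    m0=np.hypot(W[...,0]-c0[0],W[...,1]-c0[1])<.03
    P=W[m0]; 
    # project all pixels' rays to plane z=.066, label rim/not by measured z
    p,R,t=cam(n);v,u=np.nonzero(m0);C=-R.T@t
    ray=np.stack([(u-p["cx"])/p["fx"],(v-p["cy"])/p["fy"],np.ones(len(u))],-1)@R
    s=(.0655-C[2])/ray[:,2];Q=(C+ray*s[:,None])[:,:2];rim=(P[:,2]>.0615)
    for dx in np.arange(-3,3.1,1):
      for dy in np.arange(-3,3.1,1):
        q=(Q-c0)*1000-[dx,dy];r=np.hypot(*q.T);a=np.degrees(np.arctan2(q[:,1],q[:,0]))
        for th in range(0,60,3):
            k=(a-th+30)%60-30   # th = direction of a flat normal
            for af in(11,12,13,14,15):
                ins=r*np.cos(np.radians(k))<af
                sel=r<17
                best.append(((ins[sel]==~rim[sel]).mean(),th,af,dx,dy))
    best.sort(reverse=True);return best[:8]
for n in("top","side"):
    print(n,hexfit(np.load(n+"W.npy"),n))
im=np.load("topI.npy");a=cv2.resize(im[246:274,255:285],(600,560),interpolation=cv2.INTER_CUBIC);save("m5.png",cv2.convertScaleAbs(a,alpha=1.6,beta=-40))
E
```

```text
top [(np.float64(0.955719557195572), 3, 13, np.float64(1.0), np.float64(0.0)), (np.float64(0.9555555555555556), 57, 13, np.float64(0.0), np.float64(0.0)), (np.float64(0.9555555555555556), 0, 13, np.float64(0.0), np.float64(0.0)), (np.float64(0.9520295202952029), 57, 13, np.float64(1.0), np.float64(0.0)), (np.float64(0.9520295202952029), 6, 13, np.float64(1.0), np.float64(0.0)), (np.float64(0.9520295202952029), 0, 13, np.float64(1.0), np.float64(0.0)), (np.float64(0.9518518518518518), 3, 13, np.float64(0.0), np.float64(0.0)), (np.float64(0.948339483394834), 0, 14, np.float64(1.0), np.float64(0.0))]
side [(np.float64(0.9204545454545454), 42, 11, np.float64(0.0), np.float64(2.0)), (np.float64(0.9204545454545454), 39, 11, np.float64(0.0), np.float64(2.0)), (np.float64(0.9147727272727273), 48, 11, np.float64(0.0), np.float64(2.0)), (np.float64(0.9147727272727273), 45, 11, np.float64(0.0), np.float64(2.0)), (np.float64(0.9090909090909091), 51, 11, np.float64(0.0), np.float64(2.0)), (np.float64(0.9090909090909091), 0, 11, np.float64(0.0), np.float64(3.0)), (np.float64(0.9034090909090909), 57, 11, np.float64(0.0), np.float64(2.0)), (np.float64(0.9034090909090909), 54, 11, np.float64(0.0), np.float64(2.0))]
```

View pics/m5.png

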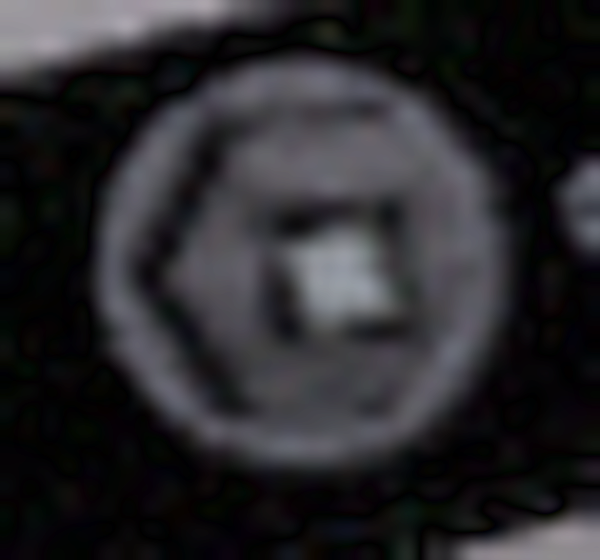

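```bash

python3 -m pendant '[{"claw":65,"linear":[0,-21.3,25.2],"twist":0},{"claw":65,"linear":[0,-21.3,25.2],"twist":0},{"claw":65,"linear":[0,-21.3,25.2],"twist":0},{"claw":65,"linear":[0,-21.3,25.2],"twist":0},{"claw":65,"linear":[0,-21.3,25.2],"twist":0},{"claw":65,"linear":[0,-21.3,25.2],"twist":0},{"claw":65,"linear":[0,-21.3,25.2],"twist":0},{"claw":65,"linear":[0,0,0],"twist":0.11},{"claw":65,"linear":[0,0,0],"twist":0.11},{"claw":65,"linear":[0,0,0],"twist":0.11}]'
python3 -m pendant '[{"claw":65,"linear":[0,0,0],"twist":0.11},{"claw":65,"linear":[25,0,0],"twist":0},{"claw":65,"linear":[25,0,0],"twist":0},{"claw":65,"linear":[20,0,0],"twist":0},{"claw":65,"linear":[0,0,0],"twist":0},{"claw":65,"linear":[0,0,0],"twist":0},{"claw":65,"linear":[0,0,0],"twist":0},{"claw":65,"linear":[0,0,0],"twist":0},{"claw":65,"linear":[0,0,0],"twist":0},{"claw":65,"linear":[0,0,0],"twist":0}]'
python3 - <<'E'
from h import *
o=st();print(rel([.516,.082,.033]))
E
```

```text
clock: 19.43
tool_pos: [0.5163, 0.083, 0.1813]
orientation: [99.0, 89.9, -150.2]
force: [-0.3, -0.3, 0.4]
opening: 0.0652
clock: 20.27
tool_pos: [0.5171, 0.0824, 0.1128]
orientation: [-77.5, 89.9, 27.2]
force: [-0.7, -0.1, 0.2]
opening: 0.0654
t 20.27 tcp [0.5171 0.0824 0.1128] jaw -165.33 ax [ 0.0017  0.0009 -1.    ] F [-0.7 -0.1  0.2] M [-0.1   0.12  0.02] op 65.41
[79.7982  1.3179 -0.1247]
```

```bash

python3 -m pendant '[{"claw":65,"linear":[25,1.0,0],"twist":0},{"claw":65,"linear":[25,0,0],"twist":0},{"claw":65,"linear":[18,0,0],"twist":0},{"claw":65,"linear":[8,0,0],"twist":0},{"claw":65,"linear":[3.5,0,0],"twist":0},{"claw":65,"linear":[0,0,0],"twist":0},{"claw":65,"linear":[0,0,0],"twist":0},{"claw":30,"linear":[0,0,0],"twist":0},{"claw":30,"linear":[0,0,0],"twist":0},{"claw":30,"linear":[0,0,0],"twist":0}]'
python3 -m pendant '[{"claw":30,"linear":[0,0,0],"twist":0},{"claw":30,"linear":[0,0,0],"twist":0},{"claw":30,"linear":[0,0,0],"twist":0},{"claw":30,"linear":[0,0,0],"twist":0},{"claw":30,"linear":[0,0,0],"twist":0},{"claw":30,"linear":[0,0,0],"twist":0},{"claw":30,"linear":[0,0,0],"twist":0},{"claw":30,"linear":[0,0,0],"twist":0},{"claw":30,"linear":[0,0,0],"twist":0},{"claw":30,"linear":[0,0,0],"twist":0}]'
python3 -c "
from h import *
st()"
python3 -m pendant '[{"claw":30,"linear":[-5,0,0],"twist":0},{"claw":30,"linear":[-10,0,0],"twist":0},{"claw":30,"linear":[-15,0,0],"twist":0},{"claw":30,"linear":[-30,0,0],"twist":0},{"claw":30,"linear":[-30,0,0],"twist":0},{"claw":30,"linear":[-30,0,0],"twist":0},{"claw":30,"linear":[-20,0,0],"twist":0},{"claw":30,"linear":[0,0,0],"twist":0.11},{"claw":30,"linear":[0,0,0],"twist":0.11},{"claw":30,"linear":[0,0,0],"twist":0.11}]'
python3 -m pendant '[{"claw":30,"linear":[0,0,0],"twist":0.11},{"claw":30,"linear":[0,0,0],"twist":0.11},{"claw":30,"linear":[0,0,0],"twist":0.11},{"claw":30,"linear":[0,0,0],"twist":0.06},{"claw":30,"linear":[0,0,0],"twist":0},{"claw":30,"linear":[0,0,0],"twist":0},{"claw":30,"linear":[0,0,0],"twist":0},{"claw":30,"linear":[0,0,0],"twist":0},{"claw":30,"linear":[0,0,0],"twist":0},{"claw":30,"linear":[0,0,0],"twist":0}]'
python3 - <<'E'
from h import *
o=st();print(rel([.515,-.1485,.17]),o["joint_pos"])
E
```

```text
clock: 21.1
tool_pos: [0.5161, 0.0821, 0.0331]
orientation: [-76.5, 89.9, 28.2]
force: [0.4, -0.9, -0.2]
opening: 0.0504
clock: 21.93
tool_pos: [0.5159, 0.082, 0.0326]
orientation: [-85.4, 90.0, 19.3]
force: [-0.8, 0.3, 5.8]
opening: 0.0366
t 21.93 tcp [0.5159 0.082  0.0326] jaw -165.32 ax [ 0.0006  0.0002 -1.    ] F [-0.8  0.3  5.8] M [0.08 0.46 0.03] op 36.58
clock: 22.77
tool_pos: [0.5151, 0.0817, 0.1733]
orientation: [-15.9, 90.0, 69.5]
force: [-0.3, 0.4, -2.3]
opening: 0.0364
clock: 23.6
tool_pos: [0.5155, 0.0818, 0.1723]
orientation: [126.5, 90.0, -170.0]
force: [0.1, 0.5, -1.6]
opening: 0.0363
t 23.6 tcp [0.5155 0.0818 0.1723] jaw 153.45 ax [-0.0001 -0.     -1.    ] F [ 0.1  0.5 -1.6] M [0.05 0.08 0.01] op 36.26
[   2.2738 -102.4704 -206.2866] [ 30.5754   8.6843 -22.9541  -0.0029 -58.3681 -57.1232]
```

```bash

python3 -m pendant '[{"claw":30,"linear":[0,-14.6,-29.5],"twist":0},{"claw":30,"linear":[0,-14.6,-29.5],"twist":0},{"claw":30,"linear":[0,-14.6,-29.5],"twist":0},{"claw":30,"linear":[0,-14.6,-29.5],"twist":0},{"claw":30,"linear":[0,-14.6,-29.5],"twist":0},{"claw":30,"linear":[0,-14.6,-29.5],"twist":0},{"claw":30,"linear":[0,-14.7,-29.4],"twist":0},{"claw":30,"linear":[0,0,0],"twist":0},{"claw":30,"linear":[0,0,0],"twist":0},{"claw":30,"linear":[0,0,0],"twist":0}]'
python3 - <<'E'
from h import *
o=st();print(rel([.5152,-.1487,.132]))
im,d=snapshot("side");W=cloud("side",d);z=o["tool_pos"][2]
for nm,a,b in(("sock low",z-.019,z-.004),("sq",.100,.112),("ext body",.06,.085)):
    m=(np.hypot(W[...,0]-.5148,W[...,1]+.148)<.022)&(W[...,2]>a)&(W[...,2]<b);P=W[m]
    c,s,g=cv2.minAreaRect((P[:,:2]*1000).astype(np.float32));print(nm,len(P),P.mean(0),P.min(0),P.max(0),np.round(c,1),np.round(s,1),round(g,1))
save("s5.png",cv2.resize(im[145:245,290:410],(720,600),interpolation=cv2.INTER_CUBIC))
E
```

```text
clock: 24.43
tool_pos: [0.5146, -0.1487, 0.1721]
orientation: [97.6, 90.0, 160.9]
force: [-0.1, -0.4, -1.4]
opening: 0.0363
t 24.43 tcp [ 0.5146 -0.1487  0.1721] jaw 153.37 ax [-0.0003  0.0001 -1.    ] F [-0.1 -0.4 -1.4] M [ 0.1   0.04 -0.02] op 36.31
[40.0845 -0.6037  0.2716]
sock low 96 [ 0.5131 -0.1398  0.1608] [ 0.5018 -0.1494  0.1531] [ 0.5257 -0.1348  0.168 ] [ 513.  -141.2] [23.9 13. ] 8.3
sq 48 [ 0.5135 -0.1466  0.1051] [ 0.5056 -0.1556  0.1001] [ 0.5222 -0.1392  0.1093] [ 512.7 -148.6] [15.1 13.3] 44.8
ext body 153 [ 0.5134 -0.14    0.0727] [ 0.5009 -0.1516  0.0601] [ 0.5273 -0.1337  0.0846] [ 513.4 -141.7] [26.6 16.6] 6.9
```

View pics/s5.png

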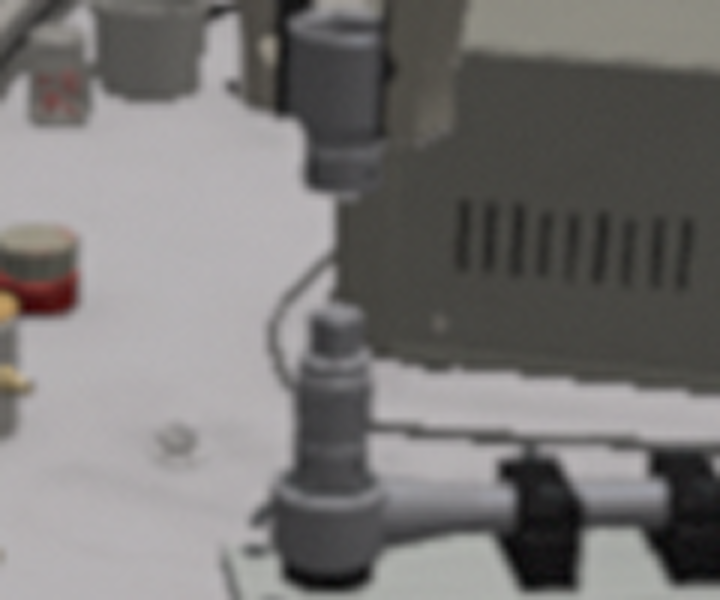

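```bash

python3 -m pendant '[{"claw":30,"linear":[15,-0.4,0.2],"twist":0},{"claw":30,"linear":[15,0,0],"twist":0},{"claw":30,"linear":[8,0,0],"twist":0},{"claw":30,"linear":[2,0,0],"twist":0},{"claw":30,"linear":[1,0,0],"twist":0},{"claw":30,"linear":[1,0,0],"twist":0},{"claw":30,"linear":[1,0,0],"twist":0},{"claw":30,"linear":[0,0,0],"twist":0},{"claw":30,"linear":[0,0,0],"twist":0},{"claw":30,"linear":[0,0,0],"twist":0}]'
python3 -m pendant '[{"claw":30,"linear":[1,0,0],"twist":0},{"claw":30,"linear":[1,0,0],"twist":0},{"claw":30,"linear":[1,0,0],"twist":0},{"claw":30,"linear":[0,0,0],"twist":0},{"claw":30,"linear":[0,0,0],"twist":0},{"claw":30,"linear":[0,0,0],"twist":0},{"claw":30,"linear":[0,0,0],"twist":0},{"claw":30,"linear":[0,0,0],"twist":0},{"claw":30,"linear":[0,0,0],"twist":0},{"claw":30,"linear":[0,0,0],"twist":0}]'
python3 -c "
from h import *
st()"
```

```text
clock: 25.32
tool_pos: [0.5153, -0.1486, 0.1296]
orientation: [-64.3, 90.0, -0.9]
force: [0.3, 0.0, -1.2]
opening: 0.0363
clock: 26.15
tool_pos: [0.5151, -0.1485, 0.1263]
orientation: [113.1, 90.0, 176.6]
force: [0.2, 1.1, -0.4]
opening: 0.0364
t 26.15 tcp [ 0.5151 -0.1485  0.1263] jaw 153.42 ax [-0.  0. -1.] F [ 0.2  1.1 -0.4] M [ 0.03  0.03 -0.03] op 36.36
```

```bash

python3 -m pendant '[{"claw":30,"linear":[0.7,0,0],"twist":0},{"claw":30,"linear":[0.7,0,0],"twist":0},{"claw":30,"linear":[0.6,0,0],"twist":0},{"claw":30,"linear":[0,0,0],"twist":0},{"claw":30,"linear":[0,0,0],"twist":0},{"claw":30,"linear":[0,0,0],"twist":0},{"claw":30,"linear":[0,0,0],"twist":0},{"claw":30,"linear":[0,0,0],"twist":0},{"claw":30,"linear":[0,0,0],"twist":0},{"claw":30,"linear":[0,0,0],"twist":0}]'
python3 -c "
from h import *
st()"
```

```text
clock: 26.98
tool_pos: [0.5152, -0.1485, 0.1243]
orientation: [-55.8, 90.0, 7.6]
force: [-0.1, 0.1, -2.0]
opening: 0.0366
t 26.98 tcp [ 0.5152 -0.1485  0.1243] jaw 153.42 ax [ 0.0001  0.     -1.    ] F [-0.1  0.1 -2. ] M [0.03 0.02 0.04] op 36.58
```

```bash

python3 -m pendant '[{"claw":30,"linear":[0.8,0,0],"twist":0},{"claw":30,"linear":[0.8,0,0],"twist":0},{"claw":30,"linear":[0.8,0,0],"twist":0},{"claw":30,"linear":[0.8,0,0],"twist":0},{"claw":30,"linear":[0,0,0],"twist":0},{"claw":30,"linear":[0,0,0],"twist":0},{"claw":30,"linear":[0,0,0],"twist":0},{"claw":30,"linear":[0,0,0],"twist":0},{"claw":30,"linear":[0,0,0],"twist":0},{"claw":30,"linear":[0,0,0],"twist":0}]'
python3 -c "
from h import *
st()"
python3 -m pendant '[{"claw":30,"linear":[0.7,0,0],"twist":0},{"claw":30,"linear":[0.7,0,0],"twist":0},{"claw":30,"linear":[0.6,0,0],"twist":0},{"claw":30,"linear":[0,0,0],"twist":0},{"claw":30,"linear":[0,0,0],"twist":0},{"claw":30,"linear":[0,0,0],"twist":0},{"claw":30,"linear":[0,0,0],"twist":0},{"claw":30,"linear":[0,0,0],"twist":0},{"claw":30,"linear":[0,0,0],"twist":0},{"claw":30,"linear":[0,0,0],"twist":0}]'
python3 -c "
from h import *
st()"
```

```text
clock: 27.82
tool_pos: [0.5152, -0.1485, 0.1211]
orientation: [-71.8, 90.0, -8.4]
force: [0.3, -0.3, -2.0]
opening: 0.0364
t 27.82 tcp [ 0.5152 -0.1485  0.1211] jaw 153.41 ax [ 0. -0. -1.] F [ 0.3 -0.3 -2. ] M [-0.12  0.2   0.05] op 36.45
clock: 28.65
tool_pos: [0.5153, -0.1485, 0.1192]
orientation: [-80.5, 90.0, -17.0]
force: [-1.3, -0.9, 3.2]
opening: 0.0367
t 28.65 tcp [ 0.5153 -0.1485  0.1192] jaw 153.42 ax [ 0.0003 -0.0001 -1.    ] F [-1.3 -0.9  3.2] M [-0.41  0.36  0.08] op 36.71
```

Meeting the ball now (about 5 N); push on down to the seat.

```bash

python3 -m pendant '[{"claw":30,"linear":[0.8,0,0],"twist":0},{"claw":30,"linear":[0.8,0,0],"twist":0},{"claw":30,"linear":[0.8,0,0],"twist":0},{"claw":30,"linear":[0.6,0,0],"twist":0},{"claw":30,"linear":[0,0,0],"twist":0},{"claw":30,"linear":[0,0,0],"twist":0},{"claw":30,"linear":[0,0,0],"twist":0},{"claw":30,"linear":[0,0,0],"twist":0},{"claw":30,"linear":[0,0,0],"twist":0},{"claw":30,"linear":[0,0,0],"twist":0}]'
python3 -c "
from h import *
st()"
python3 -m pendant '[{"claw":30,"linear":[0.8,0,0],"twist":0},{"claw":30,"linear":[0.8,0,0],"twist":0},{"claw":30,"linear":[0.8,0,0],"twist":0},{"claw":30,"linear":[0.6,0,0],"twist":0},{"claw":30,"linear":[0,0,0],"twist":0},{"claw":30,"linear":[0,0,0],"twist":0},{"claw":30,"linear":[0,0,0],"twist":0},{"claw":30,"linear":[0,0,0],"twist":0},{"claw":30,"linear":[0,0,0],"twist":0},{"claw":30,"linear":[0,0,0],"twist":0}]'
python3 -c "
from h import *
st()"
```

```text
clock: 29.48
tool_pos: [0.515, -0.1484, 0.1159]
orientation: [98.7, 90.0, 162.1]
force: [0.7, 0.3, -3.6]
opening: 0.0363
t 29.48 tcp [ 0.515  -0.1484  0.1159] jaw 153.41 ax [-0.0003  0.0001 -1.    ] F [ 0.7  0.3 -3.6] M [0.12 0.03 0.02] op 36.28
clock: 30.32
tool_pos: [0.5152, -0.1485, 0.1131]
orientation: [-59.1, 90.0, 4.3]
force: [-0.1, -0.2, -2.1]
opening: 0.0367
t 30.32 tcp [ 0.5152 -0.1485  0.1131] jaw 153.41 ax [ 0.0001  0.     -1.    ] F [-0.1 -0.2 -2.1] M [ 0.06  0.07 -0.03] op 36.67
```

```bash

python3 -m pendant '[{"claw":30,"linear":[0.7,0,0],"twist":0},{"claw":30,"linear":[0.7,0,0],"twist":0},{"claw":30,"linear":[0.6,0,0],"twist":0},{"claw":30,"linear":[0,0,0],"twist":0},{"claw":30,"linear":[0,0,0],"twist":0},{"claw":30,"linear":[0,0,0],"twist":0},{"claw":30,"linear":[0,0,0],"twist":0},{"claw":30,"linear":[0,0,0],"twist":0},{"claw":30,"linear":[0,0,0],"twist":0},{"claw":30,"linear":[0,0,0],"twist":0}]'
python3 -c "
from h import *
st()"
python3 -m pendant '[{"claw":30,"linear":[0.7,0,0],"twist":0},{"claw":30,"linear":[0.7,0,0],"twist":0},{"claw":30,"linear":[0.2,0,0],"twist":0},{"claw":30,"linear":[0,0,0],"twist":0},{"claw":30,"linear":[0,0,0],"twist":0},{"claw":30,"linear":[0,0,0],"twist":0},{"claw":30,"linear":[0,0,0],"twist":0},{"claw":30,"linear":[0,0,0],"twist":0},{"claw":30,"linear":[0,0,0],"twist":0},{"claw":30,"linear":[0,0,0],"twist":0}]'
python3 -c "
from h import *
st()"
```

```text
clock: 31.15
tool_pos: [0.5157, -0.1486, 0.1125]
orientation: [-83.2, 89.9, -19.7]
force: [-3.1, 0.9, 10.2]
opening: 0.0366
t 31.15 tcp [ 0.5157 -0.1486  0.1125] jaw 153.45 ax [ 0.0014 -0.0005 -1.    ] F [-3.1  0.9 10.2] M [ 0.61  1.52 -0.02] op 36.6
clock: 31.98
tool_pos: [0.5161, -0.1488, 0.1124]
orientation: [-84.9, 89.8, -21.4]
force: [-5.6, 2.3, 21.6]
opening: 0.0365
t 31.98 tcp [ 0.5161 -0.1488  0.1124] jaw 153.49 ax [ 0.0027 -0.0011 -1.    ] F [-5.6  2.3 21.6] M [1.23 2.75 0.03] op 36.54
```

Firm at TCP z 0.1124, where 0.1126 was predicted for home, so I release and retract.

```bash

python3 -m pendant '[{"claw":30,"linear":[-1.2,0,0],"twist":0},{"claw":30,"linear":[-1.2,0,0],"twist":0},{"claw":65,"linear":[0,0,0],"twist":0},{"claw":65,"linear":[0,0,0],"twist":0},{"claw":65,"linear":[0,0,0],"twist":0},{"claw":65,"linear":[0,0,0],"twist":0},{"claw":65,"linear":[0,0,0],"twist":0},{"claw":65,"linear":[0,0,0],"twist":0},{"claw":65,"linear":[-5,0,0],"twist":0},{"claw":65,"linear":[-10,0,0],"twist":0}]'
python3 -m pendant '[{"claw":65,"linear":[-30,0,0],"twist":0},{"claw":65,"linear":[-30,0,0],"twist":0},{"claw":65,"linear":[-30,0,0],"twist":0},{"claw":65,"linear":[-20,0,0],"twist":0},{"claw":65,"linear":[0,0,0],"twist":0},{"claw":65,"linear":[0,0,0],"twist":0},{"claw":65,"linear":[0,0,0],"twist":0},{"claw":65,"linear":[0,0,0],"twist":0},{"claw":65,"linear":[0,0,0],"twist":0},{"claw":65,"linear":[0,0,0],"twist":0}]'
python3 - <<'E'
from h import *
o=st()
im,d=snapshot("side");W=cloud("side",d)
for nm,a,b in(("sock top",.140,.152),("sock low",.094,.108),("ext face region",.086,.094),("ext body",.06,.085)):
    m=(np.hypot(W[...,0]-.5148,W[...,1]+.148)<.024)&(W[...,2]>a)&(W[...,2]<b);P=W[m];print(nm,len(P),P.mean(0),P.min(0),P.max(0))
save("s6.png",cv2.resize(im[130:370,190:430],(600,600),interpolation=cv2.INTER_CUBIC))
E
```

```text
clock: 32.82
tool_pos: [0.5143, -0.1485, 0.1263]
orientation: [116.5, 89.9, 179.9]
force: [-0.1, 0.5, 0.0]
opening: 0.0647
clock: 33.65
tool_pos: [0.5148, -0.1485, 0.2361]
orientation: [119.0, 89.9, -177.6]
force: [-0.1, 0.3, -0.2]
opening: 0.0652
t 33.65 tcp [ 0.5148 -0.1485  0.2361] jaw 153.41 ax [-0.0016 -0.0001 -1.    ] F [-0.1  0.3 -0.2] M [ 0.01  0.06 -0.02] op 65.17
sock top 128 [ 0.5148 -0.1468  0.1439] [ 0.4972 -0.1668  0.1401] [ 0.5334 -0.1293  0.1476]
sock low 86 [ 0.5132 -0.1396  0.1011] [ 0.5017 -0.1514  0.0941] [ 0.5254 -0.1332  0.1078]
ext face region 43 [ 0.5131 -0.1408  0.0895] [ 0.5014 -0.1491  0.0862] [ 0.5256 -0.1355  0.094 ]
ext body 154 [ 0.5135 -0.14    0.0728] [ 0.5008 -0.1508  0.0603] [ 0.5277 -0.1338  0.0848]
```

View pics/s6.png

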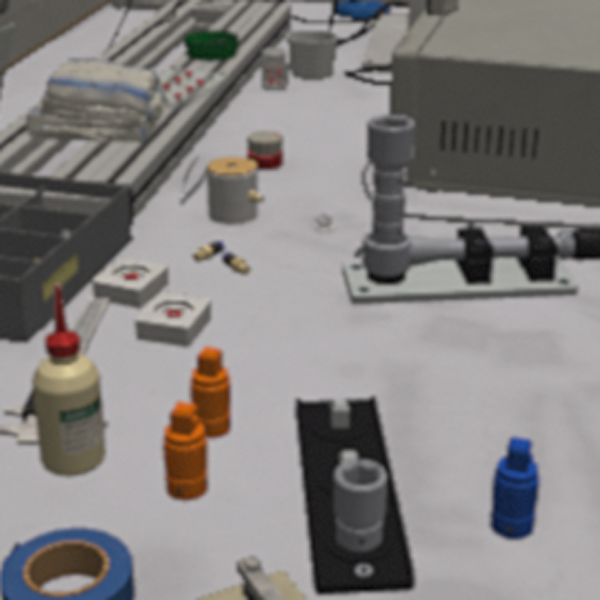

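The stack is upright and tight, with its top at about 0.146 m as expected. The small socket, the look-alikes and the bystanders are where they were.

```bash
python3 -c "
from plant import *
print(close_job())"
```

```text
the job is handed in; nothing more can be done
None
```

The torque wrench is made up and handed in: the steel extension bar is on its square drive, and the larger socket is on the bar. Handed in at about 33.7 s of the 67 s allowed.

- **Extension:** I turned it about 25° before lowering it, to match the drive's angle as measured in the pictures. It dropped over the square at the first try, so I did not have to turn it by feel. It met the ball and came up firm at tool height 0.0573 m, where 0.0575 m was expected. The highest push reading was 27 N.
- **Larger socket:** I turned it about 41° to match the bar. It dropped on, went over the ball, and came up firm at 0.1124 m, where 0.1126 m was expected. The highest push reading was 22 N.
- **Last checks:** The extension's top face measured 0.092 m. With the socket on, the highest point seen was about 0.147 m, where 0.146 m was expected. The two parts line up in the side view, within about 0.5 mm along x. The gripper was open and well clear, with no contact force. The small socket, the coloured look-alikes, the oil bottle and the test blocks look undisturbed in the side view.
- **Not confirmed directly:** No ball reading was available, so the clicks are inferred from the seating heights. While the extension passed its ball, the vertical force briefly read downward (−7.6 N, against about −2 N at rest). I did not find a sure cause; it went on to seat normally.

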